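Change the boats in the furnace loader

ROBOT

A 6-joint arm with a two-finger parallel gripper is mounted at the origin on the work surface. World frame = base frame: x ahead of the robot, y to its left, z up, the work surface at z = 0. Lengths are in m, angles in rad, forces in N, time in s.
With the tool pointing down it reaches from about 0.325 to 0.75 m from the base axis. Payload 7.6 kg.
Tool frame: the origin (TCP) lies at the very end of the fingers, on their centre line; the grasp point (between the pads) lies 19 mm behind it (pinch_z is the distance from the TCP to the grasp point, in m); z points along the fingers, y is the line along which they close (so a half turn about z gives the same grasp; the last joint's range is limited). The gripper opens to 85 mm and grips with 20 to 120 N. Pads are 22 mm wide; open, the fingers measure 114 mm over their backs; the gripper's body (76 mm by 85 mm) begins 54 mm behind the grasp point. The pads swing forward as they close: fully open they stand 13 mm farther back than shut.
Start: joints at [1.081, 0.052, 1.401, -0, 1.689, -0.07], TCP at [0.214, 0.479, 0.231] pointing down, gripper open.
Joint ranges: [-2.9, 2.9], [-0.91, 2.17], [0.12, 2.37], [-1.06, 4.2], [0.26, 2.73], [-2.93, 2.93]. Speed limits (rad/s): [2.57, 2.57, 3.01, 3.14, 3.14, 3.14].

INTERFACE

Orientations are given as a unit quaternion [x, y, z, w].
In Python, from rig import move_pose, movel, move_j, set_gripper, wait, ik, state, get_image, IKError, job_done, pinch_z gives the robot as it stands. The module is installed in compiled form; this text tells all that it offers. Calls block until the motion is done:
- move_pose(position, orientation): joint-space move of the TCP to a pose.
- movel(position, attitude=None, feed=0.15, guard=None): straight line of the TCP; attitude=None keeps the orientation; feed is the mean speed in m/s. With guard (N) it stops when the force on the tool has changed by that much, and returns True; else False.
- move_j(angles): joint-space move.
- set_gripper(opening, grasp_force=None): finger opening in m; grasp_force is the grip in N (None keeps the last); returns when the fingers have stopped.
- wait(seconds).
- ik(position, orientation): joint angles nearest the present ones, or None.
- state(): the state.
- get_image(name): name is "side" or "top"; returns a dict with "pixels" (420x560x3 uint8, red, green, blue), "intrinsics" (3x3 intrinsics, pixels), "origin" and "orientation" of the camera in the world. Camera axes: x right, y up, looking along -z (the intrinsics and any distortion apply to the point x, -y, -z); pixel columns grow to the right and rows downward; lengths in m; the calibration is good to about 2 mm. A picture is of the moment at which its call begins. There is no depth.
A pose or a line that the arm cannot do raises IKError and nothing moves.
- job_done(): hands the job in; it is judged then, once.
The state is a dict: "time_s": time; "qpos": joint angles; "qd": joint speeds; "tau": joint torques, N m; "tool_pos": TCP position; "orientation": TCP orientation; "contact_force": force on the tool from outside, world axes, zero at the start; "torque": the same for the moment, N m; "grip_width": finger opening in m; "gripper_force": force on a finger pad.
Only numpy, scipy, OpenCV 4.12 (cv2) and the standard library are available. Lean on these libraries where they do the work, as an engineer would, in place of code of your own. Each camera call takes 0.05 s, during which the arm holds its last target. There are 200 camera calls.

TASK

The furnace run is over: change the boats in the loader. With the red release pin, feel along the black groove in the slide for the hidden hole, press the lock down in it and, keeping it down, push the slide all the way out; then put the pin back in its rack, stand every used boat (dark ash) upright in the steel tray, and lay every fresh boat (yellow sample) from the stand across the slide, each down in a place of its own between the ribs. After that push the slide fully home until it locks, and at last swing the smoked cover shut until its tab snaps behind the rim; leave the vials and the beaker where they stand.

Things in the scene. Friction and masses are not known exactly. Their poses are not given: they have to be found in the camera images.
- loader: White boat loader, fixed, 249 x 200 mm (its x, y). Origin on the bench under the middle of its open deck; x points to the furnace head, so the slide (at y = 0) comes out towards -x. Deck top is 46 mm high, x = -74 (front edge) to 52 mm; then a tunnel 95 mm high, and from x = 100 to 175 mm the furnace head, 133 mm high with a knob up to 143 mm, all 200 mm wide.
- slide (a joint): Travel of the slide out of the loader, m: 0 = fully home, 0.115 = fully out (stop). Home it is latched with 1 to 2 mm play; the latch gives way only while the lock is pressed down. Free, it moves with about 2 N. Pushed back, from 18 to 4 mm before home the lock dips as it rides over its catch (about 5 N), then springs up; push on to the stop.
- tray_mid (a point): Middle of the slide's aluminium boat tray, on its top, 58 mm above the bench; axes as the loader's. Tray 34 mm wide. It has four places for boats lying across it (long side along y), at x = -36, -12, 12 and 36 mm of this point, each 18 mm wide between ribs 4 mm high. At home it is under the tunnel roof, fully out it is on the open deck.
- groove (a point): Middle of the groove in the slide's black lock block, on the groove's floor, 66 mm above the bench. The groove is 50 mm long (loader's x), 12 mm wide, 8 mm deep, open on top. In its floor, up to 16 mm either way of this middle, is the release hole: as wide as the groove, 9 mm long, black in black, elsewhere on every loader. It moves with the slide.
- lock (a joint): Travel of the lock button down in the release hole, m: 0 = up, 0.007 = fully down (slide free). Its top is 6 mm below the groove's floor when up, 13 mm when down; a spring presses it up with 1.6 N at first, 4.4 N at the bottom. The hole's end walls are solid, so a pin in the hole can push the slide along.
- slide_front (a point): Middle of the slide's upright front face, where it can be pushed home: 50 mm wide, from 46 to 74 mm above the bench, the end of the lock block (116 mm long). At home it is 6 mm back from the deck's front edge.
- deck_front (a point): Middle of the deck's front edge, 46 mm above the bench. Two rim posts 90 mm high stand on the deck's front corners, 53 to 66 mm either side of this point (loader's y), 1 to 13 mm back from the edge.
- cover (a joint): Angle of the smoked cover, rad: 0 = shut, level over the lock block; 2.2 to 2.35 (stop) = open, leaning back over the furnace head. Once past upright it falls slowly by its own weight and lies at about 0.1 with its blue sprung tab on the rim; pressed down at its free edge with about 5 N the tab snaps behind the rim, and it stays below 0.03.
- cover_hinge (a point): Middle of the cover's hinge line, 95 mm above the bench at loader x = 65 mm; the line runs along the loader's y. Opening raises the free edge and carries it back over the furnace head.
- cover_edge (a point): On the outside (top when shut) of the cover, in the middle of its blue press strip, 7 mm inside the free edge and 124 mm from the hinge line. The cover is 142 mm wide, 131 mm long from hinge to free edge, 4 mm thick.
- pin: Release pin, upright in the rack at the start. Origin at its tip (the bottom end), z up along the pin. Steel shank 6 mm thick and 56 mm long, then a round steel flange 28 mm across and 4 mm thick (z = 56 to 60 mm), then a square red handle 20 x 20 mm, 55 mm long (z = 60 to 115 mm), its flats along the pin's x and y. 60 g.
- pin_tip (a point): The pin's tip, same point as its origin.
- rack_hole (a point): Mouth of the pin's hole in the grey tool rack, 13 mm across, 70 mm above the bench; x points along the row of tools. Seated, the pin's flange rests on the rack, its tip 56 mm below this point. The fixed rack is 130 x 50 mm, this hole 25 mm from one end; two fixed tools, 12 mm thick, 108 mm high, stand 52 and 83 mm away along +x.
- tray: Loose steel tray for used boats, 110 mm (its x) by 160 mm (its y), 18 mm high, walls 4 mm and floor 4 mm thick, about 450 g. Origin at the centre of its underside.
- boat1: Used boat 1, dark ash inside: white ceramic, open on top, 14 mm (its x) by 44 mm (its y) by 12 mm high, about 20 g, origin under its centre. At the start it lies across the slide's boat tray, 24 mm or more from the next, between ribs 4 mm high; both its ends stick out 5 mm. It rides with the slide. It may be absent; 2 to 4 boats are there.
- boat2: Used boat 2, dark ash inside: white ceramic, open on top, 14 mm (its x) by 44 mm (its y) by 12 mm high, about 20 g, origin under its centre. At the start it lies across the slide's boat tray, 24 mm or more from the next, between ribs 4 mm high; both its ends stick out 5 mm. It rides with the slide. It may be absent; 2 to 4 boats are there.
- boat3: Used boat 3, dark ash inside: white ceramic, open on top, 14 mm (its x) by 44 mm (its y) by 12 mm high, about 20 g, origin under its centre. At the start it lies across the slide's boat tray, 24 mm or more from the next, between ribs 4 mm high; both its ends stick out 5 mm. It rides with the slide. It may be absent; 2 to 4 boats are there.
- boat4: Used boat 4, dark ash inside: white ceramic, open on top, 14 mm (its x) by 44 mm (its y) by 12 mm high, about 20 g, origin under its centre. At the start it lies across the slide's boat tray, 24 mm or more from the next, between ribs 4 mm high; both its ends stick out 5 mm. It rides with the slide. It may be absent; 2 to 4 boats are there.
- fresh1: Fresh boat 1, filled with a yellow sample; same ceramic boat, 14 mm (its x) by 44 mm (its y) by 12 mm high, about 20 g, origin under its centre. At the start it lies across a fixed aluminium stand (34 mm wide, its top 55 mm above the bench), 28 mm from the next, between ribs 4 mm high; both its ends stick out 5 mm. It may be absent; 2 or 3 are there.
- fresh2: Fresh boat 2, filled with a yellow sample; same ceramic boat, 14 mm (its x) by 44 mm (its y) by 12 mm high, about 20 g, origin under its centre. At the start it lies across a fixed aluminium stand (34 mm wide, its top 55 mm above the bench), 28 mm from the next, between ribs 4 mm high; both its ends stick out 5 mm. It may be absent; 2 or 3 are there.
- fresh3: Fresh boat 3, filled with a yellow sample; same ceramic boat, 14 mm (its x) by 44 mm (its y) by 12 mm high, about 20 g, origin under its centre. At the start it lies across a fixed aluminium stand (34 mm wide, its top 55 mm above the bench), 28 mm from the next, between ribs 4 mm high; both its ends stick out 5 mm. It may be absent; 2 or 3 are there.
- vial_a: Clear vial with white cap, 28 mm across, 72 mm high, origin under its centre. Leave it.
- vial_b: Amber vial with blue cap, 28 mm across, 72 mm high, origin under its centre. Leave it.
- beaker: Glass beaker, 68 mm across, 85 mm high, origin under its centre. Leave it.

How it is judged:
On the way, in this order (a step that is already met when the one before it is completed fails the run):
1. the slide is pushed all the way out (at least 105 of 115 mm) (value of joint slide above 0.105 m), for 0.1 s.
2. the pin is back in its rack and every used boat stands upright in the tray, every fresh boat lies in a place of the slide (x of boat1 in the frame of tray between -0.045 and 0.045 m and y of boat1 in the frame of tray between -0.075 and 0.075 m and z of each of boat1, boat2, boat3, boat4 in the frame of tray below 0.009 m and angle between each of boat1, boat2, boat3, boat4, pin's own z axis and vertical below 0.2 rad and x of boat2 in the frame of tray between -0.045 and 0.045 m and y of boat2 in the frame of tray between -0.075 and 0.075 m and x of boat3 in the frame of tray between -0.045 and 0.045 m and y of boat3 in the frame of tray between -0.075 and 0.075 m and x of boat4 in the frame of tray between -0.045 and 0.045 m and y of boat4 in the frame of tray between -0.075 and 0.075 m and x of fresh1 in the frame of tray_mid between -0.046 and 0.046 m and y of fresh1 in the frame of tray_mid between -0.01 and 0.01 m and z of fresh1 in the frame of tray_mid between -0.003 and 0.0025 m and angle between each of fresh1, fresh2, fresh3's own z axis and vertical below 0.12 rad and x of fresh2 in the frame of tray_mid between -0.046 and 0.046 m and y of fresh2 in the frame of tray_mid between -0.01 and 0.01 m and z of fresh2 in the frame of tray_mid between -0.003 and 0.0025 m and x of fresh3 in the frame of tray_mid between -0.046 and 0.046 m and y of fresh3 in the frame of tray_mid between -0.01 and 0.01 m and z of fresh3 in the frame of tray_mid between -0.003 and 0.0025 m and horizontal distance between pin_tip and rack_hole below 0.012 m and z of pin in the frame of rack_hole below -0.048 m), for 0.2 s.
3. the slide is fully home (within 4 mm) and its lock has sprung up (value of joint slide below 0.004 m and value of joint lock below 0.002 m), for 0.2 s.
4. the cover is shut and its tab has snapped behind the rim (below 0.03 rad) (value of joint cover below 0.03 rad), for 0.2 s.
At the end, for the whole second after the job is handed in: Used boats upright (0.2 rad) on the tray floor; fresh boats down between the slide's ribs (lower than 2.5 mm, centred within 10 mm, level within 0.12 rad); pin in its rack hole, tip 48 mm deep; slide home within 4 mm, lock up within 2 mm; cover below 0.03 rad; all at rest (all of step 2 and all of step 3 and value of joint cover below 0.03 rad and linear speed of each of boat1, boat2, boat3, boat4, fresh1, fresh2, fresh3, pin, tray below 0.02 m/s); the robot touches nothing.
It fails at once if a vial or the beaker is moved more than 40 mm (distance of any of vial_a, vial_b, beaker from where it was at the start of the episode above 0.04 m).
Of fresh1, fresh2, fresh3 only 2 to 3 are there at a start; the rules pass over those that are not, and their reading is None.
Of boat1, boat2, boat3, boat4 only 2 to 4 are there at a start; the rules pass over those that are not, and their reading is None.
At some moment in a run one of tray may be knocked a few centimetres aside while the robot is not near it.
It also fails if it takes over 210 s, if anything falls off the work surface, if the arm or the gripper's body presses on something with over 40 N, if the wrist force passes 120 N, or if a joint passes its speed limit or range.

## Working session

There is one attempt and no reset: what is moved stays moved. The work goes in short steps, each a Python script; the robot and the scene stay as the last script left them, time stands still between calls to the robot, and variables do not carry over. Pictures are saved under pics/ and viewed, at most 14 in all, crops included, and the job is handed in when it is done.

```bash
mkdir -p pics
python3 - <<'E'
from rig import *
import cv2,numpy as np
for n in("top","side"):
    g=get_image(n); cv2.imwrite(f"pics/{n}0.png",g["pixels"][:,:,::-1]); print(n,g["intrinsics"],g["origin"],g["orientation"],[k for k in g])
s=state(); print(s); print(pinch_z)
E
```

```text
top [[420.35090906   0.         278.42506303]
 [  0.         420.35090906 215.21503958]
 [  0.           0.           1.        ]] [0.45870553 0.00405647 1.22319699] [ 0.0303708  -0.01880904 -0.69909817  0.71413275] ['pixels', 'intrinsics', 'origin', 'orientation']
side [[453.87900694   0.         281.69782466]
 [  0.         453.87900694 206.09736435]
 [  0.           0.           1.        ]] [ 0.49703414 -0.79411388  0.65671895] [ 0.47192587 -0.01451231 -0.00980586  0.88146424] ['pixels', 'intrinsics', 'origin', 'orientation']
{'time_s': 0.1, 'qpos': array([ 1.08072833e+00,  5.27763169e-02,  1.40162819e+00,  2.42162456e-05,
        1.68858305e+00, -7.03098374e-02]), 'qd': array([ 0.00023575, -0.00132478, -0.0030215 ,  0.00079784,  0.00054926,
        0.00016392]), 'tau': array([ 1.09742086e-03, -3.82584679e+01, -3.60985100e+01, -7.44158092e-05,
        4.76506611e-03, -1.13374637e-05]), 'tool_pos': array([0.21381092, 0.47919921, 0.23055279]), 'orientation': array([ 2.08340199e-01,  9.78056172e-01, -6.66926519e-04, -2.04427215e-04]), 'contact_force': array([ 0.18881437,  0.62937638, -0.09740719]), 'torque': array([-0.03307184, -0.01563551, -0.01170843]), 'gripper_force': 0.0, 'grip_width': 0.08503446744235492}
0.0187
```

View pics/top0.png

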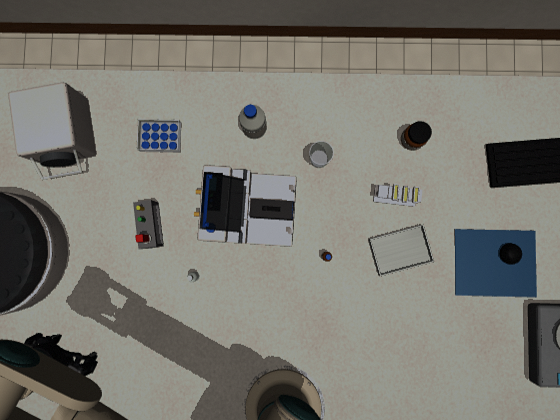

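View pics/side0.png

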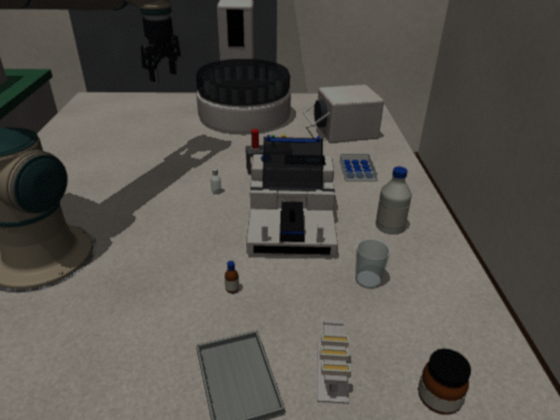

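The top view shows the loader around (245,205), with its head to the left (+y) and the slide coming out to the right. The rack is at (147,225), the stand at (398,193) and the tray at (400,250). The beaker is at (318,153) and the vials at (193,275) and (326,255). Next I'll enlarge crops.

```bash
cat > h.py <<'E'
from rig import *
import cv2,numpy as np
from scipy.spatial.transform import Rotation as R
def px2w(g,u,v,z):
    K=g["intrinsics"]; d=np.array([(u-K[0,2])/K[0,0],-(v-K[1,2])/K[1,1],-1.])
    d=R.from_quat(g["orientation"]).apply(d); o=np.array(g["origin"]); return o+d*(z-o[2])/d[2]
def w2px(g,p):
    q=R.from_quat(g["orientation"]).inv().apply(np.array(p)-np.array(g["origin"])); K=g["intrinsics"]
    return np.array([K[0,0]*q[0]/-q[2]+K[0,2],K[1,1]*-q[1]/-q[2]+K[1,2]])
def crop(g,u0,v0,w,h,s,f):
    cv2.imwrite(f,cv2.resize(g["pixels"][v0:v0+h,u0:u0+w,::-1],None,fx=s,fy=s,interpolation=cv2.INTER_CUBIC))
def Q(yaw):  # tool down; tool y axis (closing) at world angle yaw
    y=np.array([np.cos(yaw),np.sin(yaw),0]);z=np.array([0,0,-1.]);x=np.cross(y,z)
    return R.from_matrix(np.c_[x,y,z]).as_quat()
E
python3 - <<'E'
from h import *
g=get_image("top"); 
a=cv2.resize(g["pixels"][155:255,125:305,::-1],None,fx=4.4,fy=4.4,interpolation=cv2.INTER_CUBIC)
cv2.imwrite("pics/c1.png",a)
b=cv2.resize(g["pixels"][170:280,360:440,::-1],None,fx=5,fy=5,interpolation=cv2.INTER_CUBIC)
g2=get_image("side")
c=cv2.resize(g2["pixels"][310:410,305:365,::-1],None,fx=5,fy=5,interpolation=cv2.INTER_CUBIC)
c=cv2.copyMakeBorder(c,0,50,0,0,cv2.BORDER_CONSTANT)
cv2.imwrite("pics/c2.png",np.hstack([b,c]))
E
```

```text
(no output)
```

View pics/c1.png

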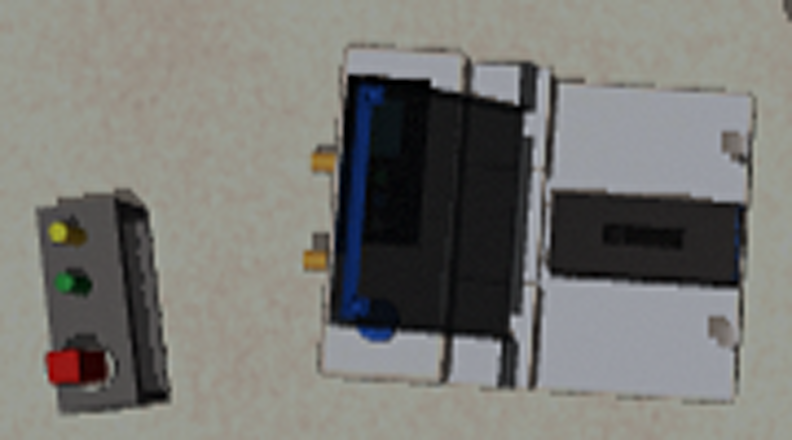

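View pics/c2.png

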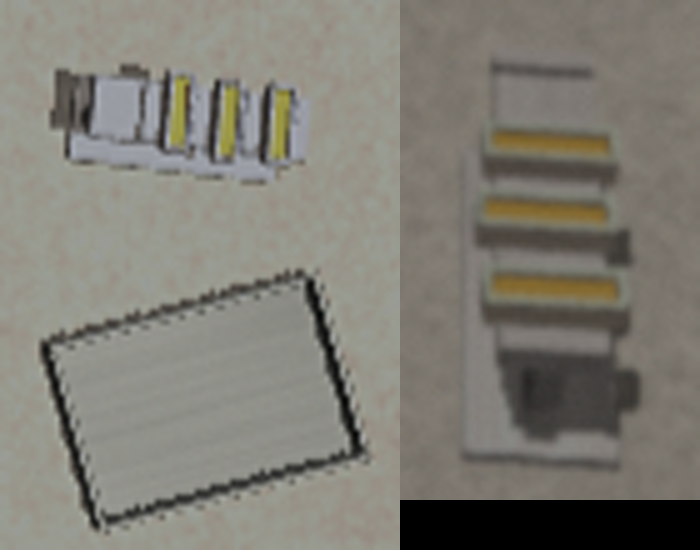

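Crop 1: deck front corners at (753,95) and (733,402), groove centre at (644,237), red handle top at (62,367), tools at (57,232) and (70,282). Crop 2: three fresh boats at (178,112), (229,120) and (281,124), tray corners at (307,272), (45,343), (100,525) and (362,452). Next I'll compute poses.

Run:
```python
from h import *
np.set_printoptions(precision=4,suppress=True)
g=get_image("top"); gs=get_image("side")
A=lambda u,v,z:px2w(g,125+u/4.4,155+v/4.4,z)
B=lambda u,v,z:px2w(g,360+u/5,170+v/5,z)
ang=lambda d:np.degrees(np.arctan2(d[1],d[0]))
f1,f2=A(753,95,.046),A(733,402,.046); b1,b2=A(347,45,.133),A(320,375,.133)
df=(f1+f2)/2; bk=(b1+b2)/2
print("front",f1,f2,np.linalg.norm(f1-f2),"back",b1,b2,np.linalg.norm(b1-b2)); print("df",df,"bk",bk,"len",np.linalg.norm((bk-df)[:2]),"yaw",ang(bk-df),ang(f1-f2)-0)
gr1,gr2=A(603,234,.066),A(685,239,.066);print("groove",(gr1+gr2)/2,np.linalg.norm(gr1-gr2),ang(gr1-gr2))
p=A(64,367,.129);t1=A(57,232,.108);t2=A(70,282,.108);print("pin",p,"tools",t2,t1,np.linalg.norm((t2-p)[:2]),np.linalg.norm((t1-p)[:2]),ang(t1-p))
rc=[A(*q,.07) for q in((37,208),(118,195),(143,405),(60,414))];print("rack",rc)
for q in((180,112),(230,120),(283,123)): print("fresh",B(*q,.066))
for q in((180,77),(172,150),(283,86),(277,158)): print("  ends",B(*q,.067))
c=[B(*q,.018) for q in((307,272),(45,343),(100,525),(362,452))];print("tray",np.mean(c,0),[np.linalg.norm(c[i]-c[i-1]) for i in range(4)],ang(c[0]-c[1]),ang(c[1]-c[2]))
for q in((550,142),(546,210),(555,288)): print("side fresh",px2w(gs,305+(q[0]-400)/5,310+q[1]/5,.066))
```

```text
front [ 0.6509 -0.0234  0.046 ] [ 0.4541 -0.0144  0.046 ] 0.19694486609396258 back [0.6621 0.2216 0.133 ] [0.465  0.2309 0.133 ] 0.1973238604442117
df [ 0.5525 -0.0189  0.046 ] bk [0.5636 0.2262 0.133 ] len 0.24542525646351823 yaw 87.41273217511765 -2.6103818265622145
groove [0.5566 0.0438 0.066 ] 0.05162881135692647 87.67427138325962
pin [0.4665 0.3843 0.129 ] tools [0.5182 0.3903 0.108 ] [0.5485 0.3996 0.108 ] 0.05207252273561933 0.08342835257666635 10.544146340601952
rack [array([0.5665, 0.4264, 0.07  ]), array([0.5757, 0.3755, 0.07  ]), array([0.4443, 0.3542, 0.07  ]), array([0.4376, 0.406 , 0.07  ])]
fresh [ 0.6089 -0.299   0.066 ]
fresh [ 0.605  -0.3265  0.066 ]
fresh [ 0.604  -0.3556  0.066 ]
  ends [ 0.6282 -0.2987  0.067 ]
  ends [ 0.5877 -0.2944  0.067 ]
  ends [ 0.6244 -0.3553  0.067 ]
  ends [ 0.5844 -0.3519  0.067 ]
tray [ 0.4518 -0.3253  0.018 ] [np.float64(0.10617682775106776), np.float64(0.15508840883893615), np.float64(0.10722397125713447), np.float64(0.15442623031777536)] -73.63183351143188 17.246424642325337
side fresh [ 0.6094 -0.2988  0.066 ]
side fresh [ 0.6046 -0.3258  0.066 ]
side fresh [ 0.6037 -0.3549  0.066 ]
```

```bash
cat >> h.py <<'E'
LY=np.radians(87.4); UX=np.array([np.cos(LY),np.sin(LY),0]); UY=np.array([-np.sin(LY),np.cos(LY),0])
DF=np.array([.5524,-.0207,0]); LO=DF+.074*UX      # loader origin on bench
L=lambda x,y,z: LO+x*UX+y*UY+np.array([0,0,z])
RY=np.radians(9.4); PIN=np.array([.4665,.3843,0])
def best(p,yaw):
    c=[(abs(j[5]),k) for k in(0,np.pi) for j in[ik(p,Q(yaw+k))] if j is not None]
    return Q(yaw+min(c)[1]) if c else None
def go(p,yaw): q=best(p,yaw); move_pose(p,q); return q
E
python3 - <<'E'
from h import *
go(PIN+[0,0,.25],RY+np.pi/2)
set_gripper(.05)
movel(PIN+[0,0,.15]); print(movel(PIN+[0,0,.082],feed=.08,guard=8))
set_gripper(0,60); s=state(); print(s["grip_width"],s["gripper_force"],s["tool_pos"],s["qpos"],s["contact_force"])
movel(PIN+[0,0,.30]); print(state()["grip_width"],state()["contact_force"],state()["time_s"])
for x in(-.15,-.026,.006): print(ik(L(x,0,.13),best(L(x,0,.13),LY)))
E
```

```text
False
0.019546106161611246 58.84648561477661 [0.46680935 0.38452616 0.0827248 ] [ 6.27991277e-01  3.65820910e-01  1.34167173e+00  7.56406046e-06
  1.43279037e+00 -1.10687552e+00] [-0.90191698 -0.63005558  3.44257731]
0.01956698005062135 [ 0.49654873 -0.14032152 -0.17859348] 5.5833
[-2.40476391e-01  1.96932254e-01  1.44680691e+00 -4.44089210e-16
  1.49785349e+00  1.37569850e+00]
[-1.74079013e-02  1.91063769e-01  1.45349511e+00 -4.44089210e-16
  1.49703377e+00 -1.54282567e+00]
[ 4.00628130e-02  2.01809558e-01  1.44122987e+00 -4.44089210e-16
  1.49855322e+00 -1.48535495e+00]
```

Run:
```python
from h import *
go(L(-.01,0,.30),LY); movel(L(-.01,0,.068+.085))
s=state(); print(s["tool_pos"],L(-.01,0,0),s["contact_force"])
gs=get_image("side"); g=get_image("top")
tip=s["tool_pos"]-[0,0,.068]; 
print(w2px(gs,tip),w2px(gs,L(-.01,0,.066)),w2px(gs,L(-.068,0,.074)))
a=cv2.resize(gs["pixels"][120:260,230:350,::-1],None,fx=4,fy=4,interpolation=cv2.INTER_CUBIC)
cv2.imwrite("pics/s1.png",a)
```

```text
[0.55586653 0.04331876 0.15422383] [0.55530323 0.04323412 0.        ] [-0.89070653  0.43099243 -0.25203803]
[292.22465203 210.71871871] [291.71652297 218.13765748] [291.93108639 230.67114128]
```

View pics/s1.png

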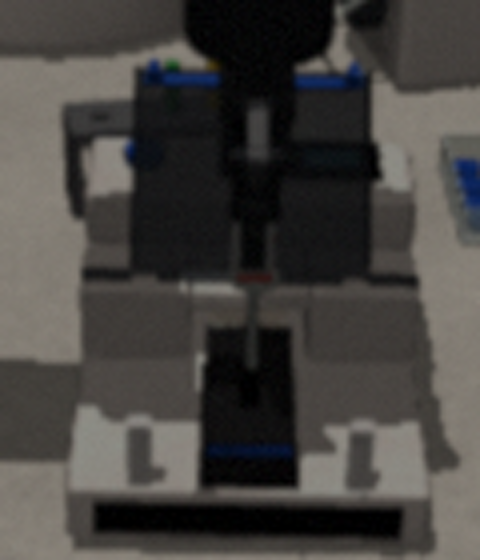

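Picture: the shank hangs over the groove, tip near (250,380), and the block front centre is at (250,445). It lines up to within about 1 mm, so I start feeling for the hole.

Run:
```python
from h import *
T=.068; yo=-.001
offs=[0]+[s*k*.002 for k in range(1,7) for s in(1,-1)]
offs=sorted(offs)
for d in offs:
    movel(L(-.01+d,yo,.069+T),feed=.1)
    h=movel(L(-.01+d,yo,.0615+T),feed=.03,guard=3)
    s=state(); print(round(d,4),h,round(s["tool_pos"][2]-T,4),s["contact_force"].round(1),round(s["time_s"],1),flush=True)
    if not h: break
    if s["tool_pos"][2]-T>.0725: print("rim?"); break
```

```text
-0.012 True 0.0665 [-1.4  0.   5.1] 8.7
-0.01 True 0.0665 [-1.1  0.6  4.4] 9.2
-0.008 True 0.0665 [-0.6  0.   4.2] 9.7
-0.006 True 0.0665 [-0.9 -0.5  5.2] 10.1
-0.004 True 0.0665 [-0.6 -0.1  4.6] 10.6
-0.002 True 0.0665 [-0.9  0.   4.2] 11.1
0 True 0.0665 [-0.1 -1.   4.6] 11.5
0.002 True 0.0665 [-0.3  0.3  4.5] 12.0
0.004 True 0.0665 [-1.  -0.3  4. ] 12.4
0.006 True 0.0665 [-0.5 -0.1  5.6] 12.9
0.008 True 0.0665 [-0.4  0.5  4.9] 13.4
0.01 True 0.0665 [-0.8 -0.6  3.6] 13.8
0.012 True 0.0664 [-0.6 -0.3  4.8] 14.3
```

Run:
```python
from h import *
T=.068; yo=-.001
for d in [.014,.016,.018,-.014,-.016,-.018,-.011,-.009,-.007,-.005,-.003,-.001,.001,.003,.005,.007,.009,.011,.013]:
    movel(L(-.01+d,yo,.069+T),feed=.1)
    h=movel(L(-.01+d,yo,.0615+T),feed=.03,guard=3)
    s=state(); print(round(d,4),h,round(s["tool_pos"][2]-T,4),s["contact_force"].round(1),round(s["time_s"],1),flush=True)
    if not h: break
```

```text
0.014 True 0.0659 [-0.4  0.   3.6] 14.8
0.016 False 0.0612 [-0.4  0.2  0.2] 15.4
```

Run:
```python
from h import *
T=.068; yo=-.001; d=.016
for z in(.060,.056,.053,.052):
    h=movel(L(-.01+d,yo,z+T),feed=.02,guard=15)
    s=state(); print(z,h,round(s["tool_pos"][2]-T,4),s["contact_force"].round(1),round(s["time_s"],1))
    if h: break
z=s["tool_pos"][2]-.0005
for k,dx in enumerate((-.01,-.03,-.06,-.09,-.117)):
    p=L(-.01+d+dx,yo,0); p[2]=z
    h=movel(p,feed=.05,guard=25); s=state()
    print(dx,h,s["tool_pos"]-p,s["contact_force"].round(1),round(s["time_s"],1))
    if h: break
gs=get_image("side"); cv2.imwrite("pics/s2.png",gs["pixels"][100:300,180:400,::-1].repeat(3,0).repeat(3,1))
```

```text
0.06 False 0.0602 [ 0.1 -0.1  0.6] 15.7
0.056 False 0.0562 [-0.5  1.   3. ] 16.0
0.053 False 0.0535 [-0.9 -0.6  5. ] 16.3
0.052 False 0.0534 [-2.8 -0.3  9.4] 16.6
-0.01 False [ 0.00026554 -0.00031853  0.0006232 ] [-1.2  0.3  6.7] 16.9
-0.03 False [ 0.00029232 -0.00033201  0.00062277] [-1.4 -0.9  5.5] 17.5
-0.06 False [ 0.0002975  -0.00022311  0.00061694] [-1.5 -0.5  6.3] 18.2
-0.09 False [ 0.00031695 -0.00024978  0.00065457] [-1.7  0.4  6.4] 19.0
-0.117 False [0.00042227 0.00075427 0.0006394 ] [-0.7  3.6  7. ] 19.7
```

View pics/s2.png

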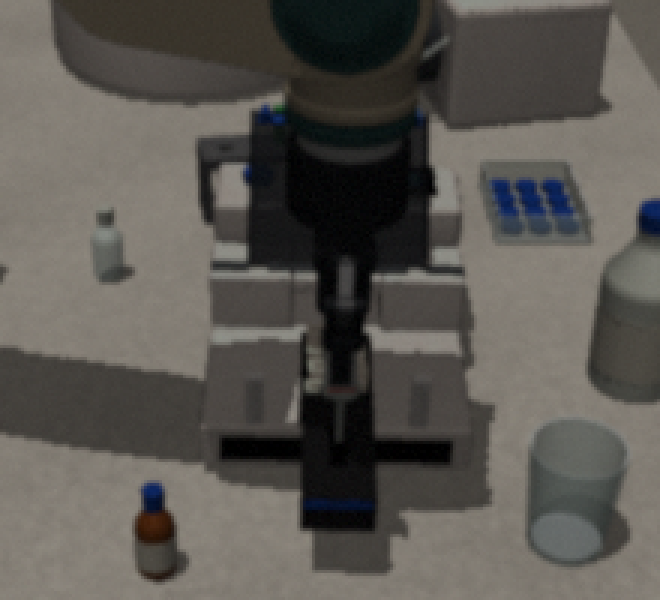

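Slide is out to the stop (front at (340,515)), with boats visible behind the gripper. Next, return the pin and look at the boats.

Run:
```python
from h import *
p=state()["tool_pos"].copy(); p+=.001*UX
movel(p,feed=.05); p[2]=.30; movel(p,feed=.12)
go(PIN+[0,0,.30],RY+np.pi/2)
s=state(); print(s["contact_force"],s["tool_pos"])
movel(PIN+[0,0,.16],feed=.2)
h=movel(PIN+[0,0,.0815],feed=.06,guard=6); s=state(); print(h,s["tool_pos"],s["contact_force"],s["time_s"])
```

```text
[ 0.33610163 -0.9108324   0.0666183 ] [0.46717205 0.38337807 0.30004051]
True [0.46636474 0.38419799 0.08271966] [-0.54290702 -0.14418734  4.67292367] 25.325
```

Run:
```python
from h import *
set_gripper(.05); movel(PIN+[0,0,.26],feed=.25)
g=get_image("top");gs=get_image("side")
a=cv2.resize(g["pixels"][180:250,205:345,::-1],None,fx=5.6,fy=5.6,interpolation=cv2.INTER_CUBIC); cv2.imwrite("pics/c3.png",a)
b=cv2.resize(g["pixels"][165:285,360:440,::-1],None,fx=4,fy=4,interpolation=cv2.INTER_CUBIC)
c=cv2.resize(gs["pixels"][160:280,240:350,::-1],None,fx=4,fy=4,interpolation=cv2.INTER_CUBIC)
cv2.imwrite("pics/c4.png",np.hstack([b,c])); print(state()["time_s"])
```

```text
26.6917
```

View pics/c3.png

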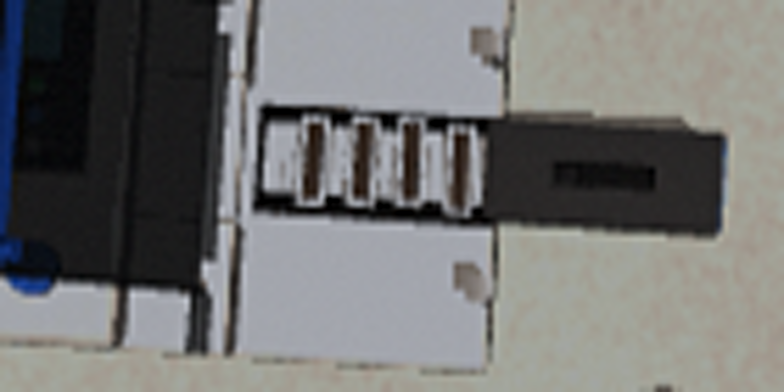

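View pics/c4.png

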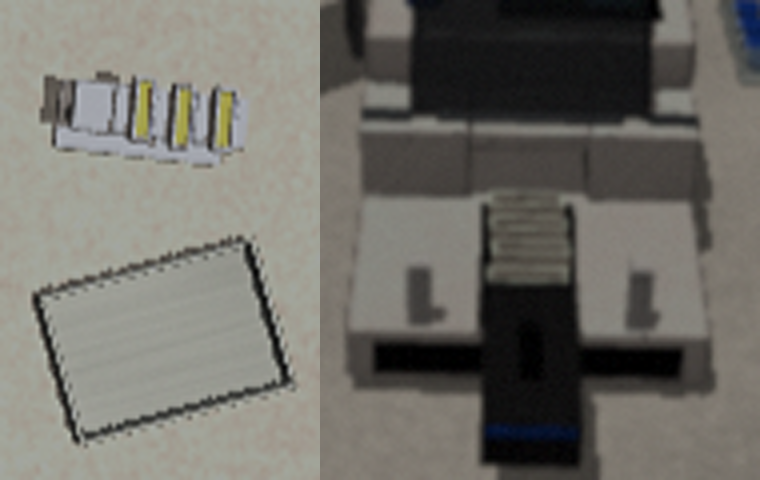

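Four used boats on the slide, at c3 (314,160), (364,162), (411,160) and (460,170). Three fresh boats and the tray are unchanged. Next I'll compute the boats, fit the tray outline and move the first one.

```bash
cat >> h.py <<'E'
from scipy.optimize import minimize
_o=np.array([(sx*.053,t) for sx in(-1,1) for t in np.linspace(-.078,.078,60)]+[(t,sy*.078) for sy in(-1,1) for t in np.linspace(-.053,.053,40)])
def tpt(P,x,y):  # P=(x,y,yaw of tray x)
    c,s=np.cos(P[2]),np.sin(P[2]); return np.array([P[0]+c*x-s*y,P[1]+s*x+c*y])
def findtray(P0):
    g=get_image("top"); G=cv2.GaussianBlur(cv2.cvtColor(g["pixels"],cv2.COLOR_RGB2GRAY),(0,0),.7).astype(np.float32)
    R0=R.from_quat(g["orientation"]).inv(); K=g["intrinsics"]
    def cost(P):
        w=np.c_[tpt(P,_o[:,0],_o[:,1]).T,np.full(len(_o),.018)]; q=R0.apply(w-np.array(g["origin"]))
        u=K[0,0]*q[:,0]/-q[:,2]+K[0,2]; v=K[1,1]*q[:,1]/q[:,2]+K[1,2]
        return cv2.remap(G,u.astype(np.float32)[None],v.astype(np.float32)[None],cv2.INTER_LINEAR).mean()
    c=[(cost(P0+np.array([a,b,t])),a,b,t) for a in np.arange(-.06,.061,.006) for b in np.arange(-.06,.061,.006) for t in np.radians(np.arange(-20,21,5))]
    c.sort(); r=[minimize(cost,P0+np.array(k[1:]),method="Nelder-Mead",options=dict(initial_simplex=P0+np.array(k[1:])+np.array([[0,0,0],[.004,0,0],[0,.004,0],[0,0,.05]]))) for k in c[:5]]
    r=min(r,key=lambda r:r.fun); return r.x,r.fun
E
python3 - <<'E'
from h import *
np.set_printoptions(precision=4,suppress=True)
g=get_image("top")
for q in((314,160),(364,162),(411,160),(460,170)):
    w=px2w(g,205+q[0]/5.6,180+q[1]/5.6,.070)-LO; print("used loader x,y:",w@UX,w@UY)
for q in((505,120),(493,215),(262,110),(722,135),(716,235)):
    w=px2w(g,205+q[0]/5.6,180+q[1]/5.6,.074 if q[0]>400 else .058)-LO; print("blk",w@UX,w@UY)
print(findtray(np.array([.4518,-.3253,np.radians(16.8)])))
for p in((.604,-.3556,.055),(.604,-.3556,.15)): print(best(p,np.radians(175)))
E
```

```text
used loader x,y: 0.018789327111988857 0.0003960793748797112
used loader x,y: -0.005836213146608362 -0.00023887060372011784
used loader x,y: -0.028838067078374583 -0.00274525763806084
used loader x,y: -0.05319792718963975 0.0005900439302461549
blk -0.07359260184961443 -0.02507617420583864
blk -0.07074548204869661 0.02187901169109558
blk 0.04715355811419708 -0.023808945110697328
blk -0.1799722930792105 -0.024673310153425644
blk -0.179898094685184 0.024437802586433417
(array([ 0.4531, -0.3223,  0.2842]), np.float64(82.9758071899414))
[0.7373 0.6756 0.     0.    ]
[0.7373 0.6756 0.     0.    ]
```

```bash
cat >> h.py <<'E'
BX=[.0188,-.0058,-.0288,-.0532]; BYo=[.0004,-.0002,-.0015,.0006]
def pick(xy,yaw,zb,hi=.16):
    p=np.array([xy[0],xy[1],hi]); go(p,yaw); set_gripper(.058,30)
    p[2]=zb+.02; movel(p,feed=.2); p[2]=zb; h=movel(p,feed=.06,guard=6)
    z=state()["tool_pos"][2]; set_gripper(0,30); s=state(); w=s["grip_width"]
    print("pick",h,round(z,4),round(w,4),s["gripper_force"].round(1),s["tool_pos"].round(4),flush=True)
    p[2]=hi; movel(p,feed=.25); print("held",round(state()["grip_width"],4)); return z-zb
def place(xy,yaw,zb,hi=.16,op=.058):
    p=np.array([xy[0],xy[1],hi]); go(p,yaw); 
    p[2]=zb+.015; movel(p,feed=.25); p[2]=zb; h=movel(p,feed=.04,guard=4); s=state(); print("place",h,s["tool_pos"].round(4),s["contact_force"].round(1),flush=True)
    set_gripper(op); p[2]=hi; movel(p,feed=.3); print("t",round(s["time_s"],1))
TP=np.array([.4531,-.3223,.284]); TY=[-.051,-.017,.017,.051]
def used(i,TP):
    pick(L(BX[i],BYo[i],0)[:2],LY+np.pi/2,.058)
    P,c=findtray(TP); print("tray",P.round(4),round(c,1))
    if c>95: raise SystemExit("tray?")
    place(tpt(P,0,TY[i]),P[2],.004)
    return P
E
python3 - <<'E'
from h import *
used(0,TP)
E
```

```text
Traceback (most recent call last):
  File "h.py", line 50, in used
    pick(L(BX[i],BYo[i],0)[:2],LY+np.pi/2,.058)
    ~~~~^^^^^^^^^^^^^^^^^^^^^^^^^^^^^^^^^^^^^^^
  File "h.py", line 42, in pick
    print("pick",h,round(z,4),round(w,4),s["gripper_force"].round(1),s["tool_pos"].round(4),flush=True)
                                         ^^^^^^^^^^^^^^^^^^^^^^^^
AttributeError: 'float' object has no attribute 'round'
```

```bash
sed -i 's/s\["gripper_force"\].round(1)/round(float(s["gripper_force"]),1)/' h.py
python3 - <<'E'
from h import *
s=state(); print(s["grip_width"],s["gripper_force"],s["tool_pos"],s["contact_force"],s["time_s"])
p=L(BX[0],BYo[0],.16); movel(p,feed=.2)
print(state()["grip_width"])
P,c=findtray(TP); print("tray",P,c)
gs=get_image("side"); crop(gs,200,100,180,150,4,"pics/s3.png")
E
```

```text
0.04323113216255728 31.5402057369646 [0.55657184 0.07205306 0.05858727] [0.72010647 0.09009877 1.66033691] 29.6333
0.04298276218345722
tray [ 0.45309329 -0.32227434  0.28414575] 78.52427673339844
```

View pics/s3.png

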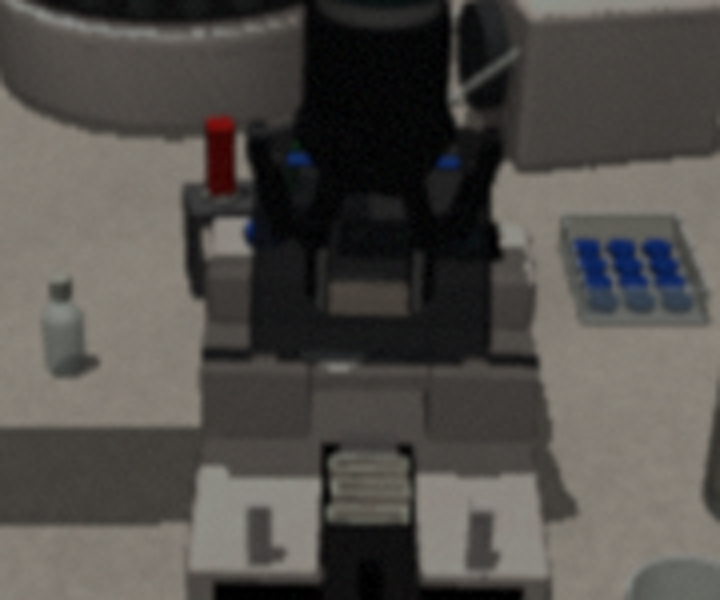

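The boat is held level at (370,290) between the fingers, three are left on the slide, and the pin is seated in the rack at (220,155). Next, placing.

Run:
```python
from h import *
P,c=findtray(TP); place(tpt(P,0,TY[0]),P[2],.0045)
P=used(1,P)
```

```text
place True [ 0.4675 -0.3713  0.0046] [0.2 0.7 4.3]
t 33.2
pick False 0.0578 0.0432 31.1 [0.556  0.0474 0.0586]
held 0.043
tray [ 0.4531 -0.3223  0.2842] 79.3
place True [ 0.4581 -0.3388  0.0046] [-1.5  1.3  4.9]
t 40.5
```

Run:
```python
from h import *
P=used(2,TP); P=used(3,P); 
go(L(-.02,-.0,.22),LY+np.pi/2); go(np.array([.40,.2,.25]),LY)
g=get_image("top"); print(findtray(P))
a=cv2.resize(g["pixels"][165:285,360:440,::-1],None,fx=4.5,fy=4.5,interpolation=cv2.INTER_CUBIC)
b=cv2.resize(g["pixels"][185:235,240:300,::-1],None,fx=7,fy=7,interpolation=cv2.INTER_CUBIC)
b=cv2.copyMakeBorder(b,0,a.shape[0]-b.shape[0],0,0,cv2.BORDER_CONSTANT)
cv2.imwrite("pics/c5.png",np.hstack([a,b]))
```

```text
pick False 0.0577 0.0429 30.8 [0.5563 0.0244 0.0586]
held 0.0429
tray [ 0.4531 -0.3223  0.284 ] 80.4
place True [ 0.4486 -0.3062  0.0046] [-1.4 -0.1  5. ]
t 47.5
pick False 0.0578 0.0431 31.2 [5.531e-01 1.000e-04 5.850e-02]
held 0.043
tray [ 0.4531 -0.3223  0.284 ] 81.0
place True [ 0.4391 -0.2735  0.0046] [-0.6  1.1  5.4]
t 54.1
(array([ 0.45309251, -0.32227333,  0.28405581]), np.float64(81.94027709960938))
```

View pics/c5.png

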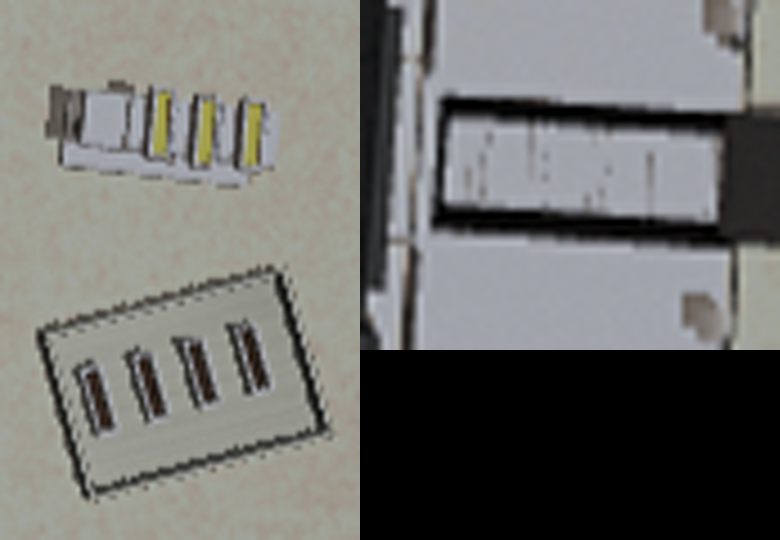

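All four used boats stand in the tray. The empty slide shows ribs at crop x≈476, 538, 598, 655 and 715 (row ~170). Next I'll compute the slot centres and load the fresh boats.

Run:
```python
from h import *
g=get_image("top")
for u,v in((476,168),(538,168),(598,170),(655,172),(715,172),(580,122),(580,215)):
    w=px2w(g,240+(u-360)/7,185+v/7,.062)-LO; print(u,w@UX,w@UY)
```

```text
476 0.03167577390356399 0.0017545220364794862
538 0.007138839072317674 0.00013575657210701024
598 -0.016645127033870298 -0.0006366535068956489
655 -0.039226381872075895 -0.0013302764344465228
715 -0.06292457343833234 -0.0028942160371847403
580 -0.008223305895435195 -0.0192240535128668
580 -0.010748566982676754 0.017659446783288978
```

```bash
cat >> h.py <<'E'
FX=[(.6089,-.2990),(.6048,-.3262),(.6038,-.3553)]; FYAW=np.radians(175.2); SX=[.036,.012,-.036]
def fresh(i,tm=-.0168):
    pick(FX[i],FYAW,.0552)
    go(L(tm+SX[i],-.0005,.16),LY+np.pi/2); movel(L(tm+SX[i],-.0005,.075),feed=.25)
    for dx in(0,.0015,-.0015,.003,-.003,None):
        if dx is None: raise SystemExit("no fit")
        movel(L(tm+SX[i]+dx,-.0005,.0655),feed=.1)
        h=movel(L(tm+SX[i]+dx,-.0005,.0572),feed=.03,guard=4); s=state(); print(dx,h,s["tool_pos"].round(4),s["contact_force"].round(1),round(s["time_s"],1),flush=True)
        if s["tool_pos"][2]<.0602: break
    set_gripper(.058); movel(L(tm+SX[i]+dx,-.0005,.16),feed=.3)
E
python3 - <<'E'
from h import *
fresh(0)
E
```

```text
pick False 0.0548 0.0428 31.0 [ 0.6092 -0.2992  0.0558]
held 0.0431
0 True [0.5579 0.0725 0.0587] [-0.6 -0.3  6.1] 64.1
```

Run:
```python
from h import *
fresh(1); fresh(2)
go(np.array([.40,.2,.25]),LY)
g=get_image("top"); gs=get_image("side"); print(findtray(TP))
a=cv2.resize(g["pixels"][165:285,360:440,::-1],None,fx=3.5,fy=3.5,interpolation=cv2.INTER_CUBIC)
b=cv2.resize(g["pixels"][180:240,240:300,::-1],None,fx=7,fy=7,interpolation=cv2.INTER_CUBIC)
c=cv2.resize(gs["pixels"][190:260,270:320,::-1],None,fx=6,fy=6,interpolation=cv2.INTER_CUBIC)[:,:]
c=cv2.resize(c,(100,420)) if 0 else c[:420,:]
cv2.imwrite("pics/c6.png",np.hstack([a[:,50:250],b,c[:,:180]]))
```

```text
pick False 0.0548 0.0429 31.1 [ 0.6051 -0.3264  0.0558]
held 0.0427
0 True [0.5568 0.0484 0.0587] [-1.7  0.4  5.5] 71.0
pick False 0.0548 0.0433 31.0 [ 0.6041 -0.3555  0.0558]
held 0.043
0 True [5.546e-01 4.000e-04 5.870e-02] [-2.4 -0.1  5.4] 77.8
(array([ 0.45309487, -0.32227309,  0.28416306]), np.float64(81.82890319824219))
```

View pics/c6.png

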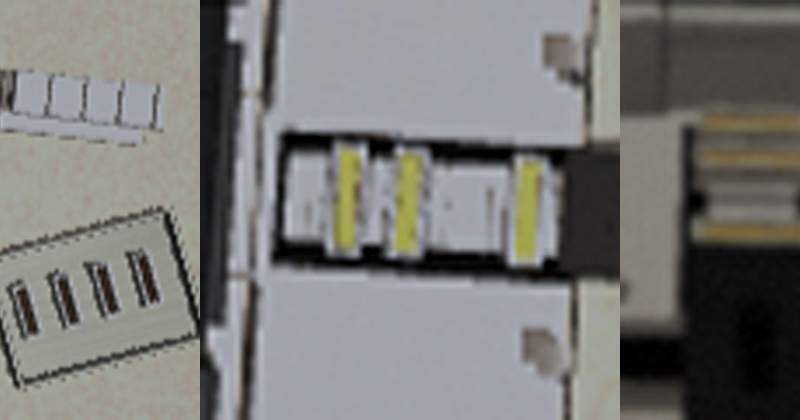

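Three fresh boats sit level between the ribs, the stand is empty, and the tray is fine. Next, push the slide home.

Run:
```python
from h import *
q=go(L(-.225,0,.20),LY+np.pi/2); set_gripper(0,40); movel(L(-.225,0,.058),feed=.2)
h=movel(L(-.196,0,.058),feed=.08,guard=15); print(h,(state()["tool_pos"]-LO)@UX)
for x in(-.15,-.105,-.065):
    h=movel(L(x,0,.058),feed=.06,guard=22); s=state(); print(x,h,(s["tool_pos"]-LO)@UX,s["contact_force"].round(1),round(s["time_s"],1))
    if h: break
```

```text
False -0.19549123634911675
-0.15 False -0.14982925297066046 [-0.6 -0.3  0.2] 84.1
-0.105 False -0.10479727543636638 [-0.  -0.2  0.2] 85.0
-0.065 True -0.07750982965224798 [-0.7 -3.7  2.5] 85.5
```

Run:
```python
from h import *
for k in range(2):
    h=movel(L(-.070,0,.058),feed=.04,guard=25); s=state(); print(h,(s["tool_pos"]-LO)@UX,s["contact_force"].round(1))
wait(.2); print(state()["contact_force"])
movel(L(-.10,0,.058),feed=.1); movel(L(-.13,0,.25),feed=.25)
go(np.array([.40,.0,.30]),LY)
g=get_image("top");gs=get_image("side")
a=cv2.resize(g["pixels"][155:255,190:310,::-1],None,fx=3.6,fy=3.6,interpolation=cv2.INTER_CUBIC)
b=cv2.resize(gs["pixels"][140:260,240:350,::-1],None,fx=3,fy=3,interpolation=cv2.INTER_CUBIC)
cv2.imwrite("pics/c7.png",np.hstack([a,b]))
```

```text
True -0.0776510070976164 [-0.7 -2.6  2. ]
True -0.07780258086043532 [-0.7 -5.4  2.3]
[-0.10117688 -2.25252392  2.07416963]
```

View pics/c7.png

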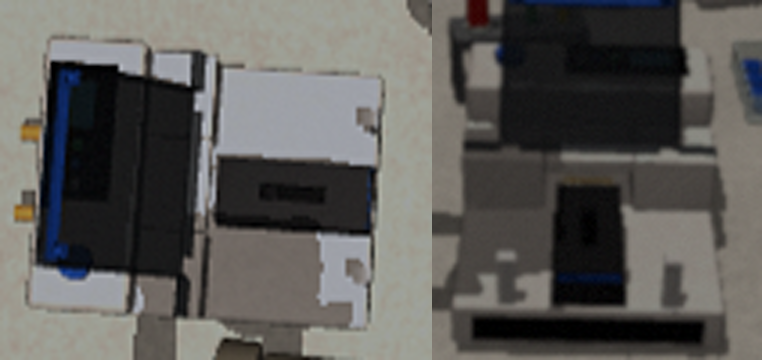

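Slide is home: groove centre is back at the starting pixel, front at the deck edge, yellow of a boat just visible under the tunnel. Next I'll check where the cover edge is and swing it.

Run:
```python
from h import *
g=get_image("top")
for th in(2.15,2.2,2.25,2.3,2.35):
    X=.065-.124*np.cos(th);Z=.095+.124*np.sin(th); w=px2w(g,190+68/3.6,155+165/3.6,Z)-LO; print(th,X,Z,"meas",w@UX,w@UY)
go(L(.185,0,.32),LY+np.pi/2); print(ik(L(.18,0,.18),state()["orientation"]))
movel(L(.185,0,.178),feed=.15,guard=8); print(state()["tool_pos"],state()["contact_force"])
for th in np.arange(2.3,1.25,-.1):
    x=.065-.131*np.cos(th); z=.095+.131*np.sin(th)
    h=movel(L(x+.014,0,z-.022),feed=.08,guard=15); s=state(); print(round(th,2),h,s["contact_force"].round(1),round(s["time_s"],1))
    if h: break
```

```text
2.15 0.1328723505195536 0.1987754500590137 meas 0.1400058202724993 0.0003469469556502386
2.2 0.1379741385396629 0.19525355407362915 meas 0.1406711472298856 2.2494833863601515e-05
2.25 0.14289352921761966 0.19148107641410222 meas 0.14138381196883212 -0.00032504194351581765
2.3 0.1476182266386982 0.1874674463099133 meas 0.1421420331986401 -0.0006947947155382506
2.35 0.15213642151992068 0.1832226957460647 meas 0.14294391576110896 -0.0010858392928371548
[ 3.31513206e-01  3.11691976e-01  1.21035954e+00 -3.29835649e-04
  1.61939263e+00  3.79152876e-01]
[0.56467733 0.23808045 0.17948927] [-0.25546283 -0.55373417 -0.79149274]
2.3 True [0.4 0.5 0.2] 91.6
```

Run:
```python
from h import *
s=state(); d=s["tool_pos"]-LO; print(d@UX,d@UY,d[2],s["contact_force"])
for th in np.arange(2.25,1.15,-.1):
    x=.065-.131*np.cos(th); z=.095+.131*np.sin(th)
    h=movel(L(x+.014,0,z-.022),feed=.05,guard=25); s=state(); d=s["tool_pos"]-LO; print(round(th,2),h,(d@UX).round(4),d[2].round(4),s["contact_force"].round(1),round(s["time_s"],1))
    if h: break
```

```text
0.17080288745219735 -0.0005196613534086521 0.17332509794801354 [0.42204842 0.46734891 0.17594018]
2.25 False 0.1614 0.1753 [0.6 2.1 1.8] 92.0
2.15 False 0.1502 0.1826 [0.5 0.9 1.1] 92.4
2.05 False 0.139 0.1893 [1.5 0.9 0.9] 92.8
1.95 False 0.1271 0.1949 [-0.1  0.2 -0.1] 93.2
1.85 False 0.1147 0.199 [ 0.7 -0.3 -0.6] 93.6
1.75 False 0.102 0.202 [-0.1  0.5  0.2] 94.0
1.65 False 0.089 0.2037 [0.6 1.2 0.5] 94.4
1.55 False 0.0759 0.204 [ 0.4  0.1 -1. ] 94.8
1.45 False 0.0629 0.2031 [-0.4  0.5  0.3] 95.2
1.35 False 0.05 0.2008 [-0.3 -0.4 -0.7] 95.6
1.25 False 0.0374 0.1972 [0.5 0.1 0.2] 96.0
```

Run:
```python
from h import *
movel(L(.04,0,.26),feed=.2); wait(1.5); go(L(-.059,0,.26),LY+np.pi/2)
movel(L(-.059,0,.14),feed=.1,guard=8)
gs=get_image("side"); crop(gs,220,80,150,190,3,"pics/s4.png")
```

```text
(no output)
```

View pics/s4.png

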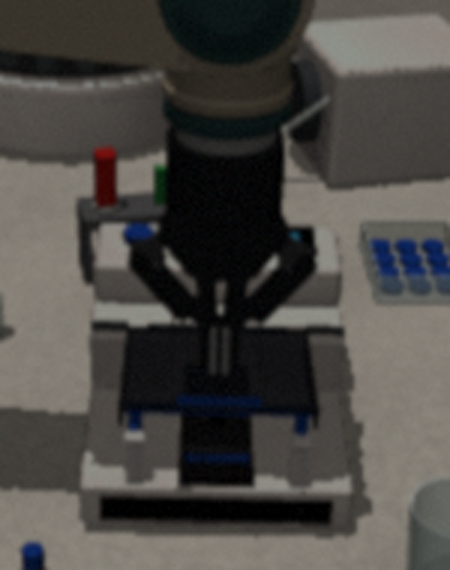

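The cover has fallen and rests on its tabs, with the blue strip at (220,402) just ahead of the fingertips. Next, press it down.

Run:
```python
from h import *
for z in(.115,.110,.106,.103,.100,.098,.097,.096,.095,.094):
    h=movel(L(-.059,0,z),feed=.03,guard=15); s=state(); print(z,h,s["tool_pos"][2].round(4),s["contact_force"].round(1))
    if h: break
movel(L(-.059,0,.2),feed=.2); wait(.3); go(np.array([.40,.0,.32]),LY); 
gs=get_image("side");g=get_image("top"); print(findtray(TP),state()["time_s"])
a=cv2.resize(gs["pixels"][90:260,220:350,::-1],None,fx=3.5,fy=3.5,interpolation=cv2.INTER_CUBIC)
b=cv2.resize(g["pixels"][185:285,365:435,::-1],None,fx=4,fy=4,interpolation=cv2.INTER_CUBIC); b=cv2.copyMakeBorder(b,0,a.shape[0]-b.shape[0],0,0,cv2.BORDER_CONSTANT)
cv2.imwrite("pics/s5.png",np.hstack([a,b]))
```

```text
0.115 False 0.1153 [-0.5  0.1  0.3]
0.11 False 0.1096 [-0.4  0.3  0.4]
0.106 False 0.1056 [ 0.2  0.6 -0.2]
0.103 False 0.1027 [ 0.9 -0.2 -0.2]
0.1 False 0.1019 [-4.   0.4  9.8]
0.098 False 0.1017 [-9.4 -0.2 20. ]
0.097 False 0.1016 [-13.3   0.2  25.4]
0.096 False 0.1015 [-15.8   0.9  30.8]
0.095 False 0.1014 [-19.2   1.   34.9]
0.094 False 0.1013 [-21.5   0.3  40.4]
(array([ 0.45309331, -0.32227386,  0.28414588]), np.float64(79.87848663330078)) 105.75
```

View pics/s5.png

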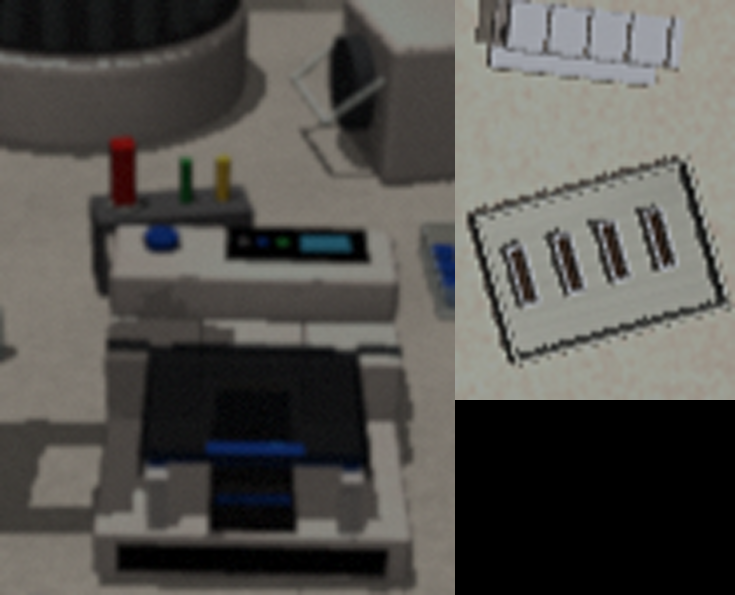

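Run:
```python
from h import *
gs=get_image("side")
for th in(0,.03,.1):
    for t in(0,.004): print(th,t,w2px(gs,L(.065-.124*np.cos(th)-t*np.sin(th),0,.095+.124*np.sin(th)+t*np.cos(th))))
print("observed shut?",220+255/3.5,90+449/3.5,"before",220+220/3,80+402/3)
s=state(); print(s["contact_force"],s["tool_pos"])
```

```text
0 0 [292.19613239 220.25380624]
0 0.004 [292.25087034 218.72326495]
0.03 0 [292.24689283 218.81572443]
0.03 0.004 [292.30212289 217.31180837]
0.1 0 [292.36484089 215.32732146]
0.1 0.004 [292.42104917 213.89031637]
observed shut? 292.8571428571429 218.28571428571428 before 293.3333333333333 214.0
[ 0.53225423 -0.07790728  0.15893911] [ 4.00118029e-01 -2.64766389e-05  3.19617421e-01]
```

The strip moved from row 214.0 (0.1 rad) to 218.3 (about 0.01 rad), so the cover has snapped shut. Everything else is in place and the arm is clear.

```bash
python3 -c "
from rig import *
print(job_done())"
```

```text
the job is handed in; nothing more can be done
None
```

The job is handed in at about 106 s of the 210 s allowed; the judge gave no verdict. By my last camera checks the pin is back in its rack, all four used boats stand in the tray, all three fresh boats lie in their own places on the slide, the slide is home and the cover is snapped shut.

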